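# Rod into the vial, carriage to the reader's notch

### The job

Take the long rod (the one whose head stands higher) out of the two-hole stand, push it shaft-first all the way down into the narrow vial on the rail carriage, and let go of it. Then pinch the carriage's square upright grip post and slide the carriage along its rail toward the white reader until the reader's sprung ball clicks into the notch, without running past it, and finish there, the program ending with the fingers still gripping the post firmly. Leave the short rod in its hole and the loose marker and forceps where they lie.

Things in the scene. Friction and masses are not known exactly. Their poses are not given: they have to be found in the camera images.
- rail: Fixed aluminium rail base, 64 x 344 mm, 8 mm high, black end stops to 26 mm high; origin under its centre on the worktop. The carriage slides along its y axis. The reader stands on its +x side. It lies roughly across in front of the robot, a little turned.
- carriage (a joint): Carriage position along the rail (m): 0 = centred, grows toward the rail's +y; stops at +-0.095. Starts at -0.09 to -0.06; the notch comes at 0.0 to 0.05, so slide toward +y. Friction about 1.2 N plus 6 N per m/s; stays where left. Grey block 56 x 124 mm, deck 34 mm above the worktop, axes as the rail's; carries the vial (40 mm toward +y of its centre) and the grip post (46 mm toward -y).
- vial: Upright clear thick-walled round vial fixed on the carriage, 48 mm tall, outside 21 mm, lip 28 mm across; origin at the centre of its underside, z up, 34 mm above the worktop. Bore 10 mm, flared to about 17 mm at the mouth over the top 7 mm; inner floor 5 mm above the origin.
- vial_mouth (a point): Centre of the vial's mouth, 48 mm above the vial's origin, 82 mm above the worktop.
- vial_floor (a point): Centre of the vial's inner floor, 43 mm under the mouth; 39 mm above the worktop.
- grip_post: Square upright aluminium post on the carriage, 16 mm (along the rail's x) by 20 mm (along its y), top 116 mm above the worktop; origin at the centre of its foot, 34 mm above the worktop; axes parallel to the rail's.
- grip (a point): Point to pinch on the grip post, on its centre line, 66 mm above its foot, 100 mm above the worktop.
- notch (a point): Middle of the notch: gap between two upright steel lobes (10 mm diameter, 12 mm apart) on the carriage's +x side, level with the vial along the rail, 25 mm above the worktop. The ball meets the first lobe about 12 mm before the notch, resists, up to about 10 N, until 6 mm before, then snaps into the notch; about 10 N along the rail are needed to leave it again.
- reader: White housing 46 x 52 mm, 64 mm high, fixed beside the rail on its +x side, parallel to it; its place along the rail varies. Origin under it on the worktop, 72 mm from the rail's axis. A sprung 8 mm ball in the face toward the carriage sits at the reader's y = 0, 25 mm above the worktop: it is in the notch when the notch's y in the reader's frame is 0.
- stand: Fixed white block 130 x 60 mm, 45 mm high, with two holes (10 mm wide, 35 mm deep) at x = -35 and +35 mm in its frame; origin under its centre on the worktop.
- long_rod: Loose rod, 30 g, standing in one of the stand's holes (either one): steel shaft 7 mm diameter, 65 mm long with a chamfered tip, then a grey round head 14 mm diameter, 25 mm tall; 90 mm overall. Origin at the shaft's tip, z along the rod toward the head. In the stand its tip is 10 mm above the worktop and its top 100 mm.
- short_rod: Loose rod like the long one but with a 45 mm shaft (70 mm overall; top 80 mm above the worktop), in the stand's other hole; leave it alone. Origin at the shaft's tip.
- marker: Loose marker pen lying near the front edge, 12 x 130 x 14 mm; origin under its centre. Leave alone.
- tweezers: Loose steel forceps lying near the front edge, 18 x 133 x 6 mm; origin under their centre. Leave alone.
Mind the look-alikes: they are no part of the job. There is more than one size of the reader; the job needs the largest.

How it is judged:
By the outcome, as a careful person would: the job done as asked, in the order asked, and still so for the second after the job is handed in, while the arm keeps its last pose, push and grip.
It also fails if it takes over 58 s, if anything falls off the work surface, if the arm or the gripper's body presses on something with over 40 N, if the wrist force passes 120 N, or if a joint passes its speed limit or range.

### The arm

A 6-joint arm with a two-finger parallel gripper is mounted at the origin on a cart in front of the work surface, level with it; the furniture and walls round the work are solid. World frame = base frame: x ahead of the robot, y to its left, z up, the work surface at z = 0. Lengths are in mm, angles in rad, forces in N, time in s.
With the tool pointing down it reaches from about 250 to 725 mm from the base axis. Payload 9.7 kg.
Tool frame: the origin (TCP) lies midway between the tips of the shut fingers; the grasp point (between the pads) lies 19 mm behind it; z points along the fingers, y is the direction in which the jaws open and shut (so a half turn about z gives the same grasp; the last joint's range is limited). The gripper opens to 85 mm and grips with 20 to 120 N. Pads are 22 mm wide; open, the fingers measure 114 mm over their backs; the gripper's body (76 mm by 85 mm) begins 54 mm behind the grasp point. The pads swing forward as they close: fully open they stand 13 mm farther back than shut.
Start: joints at [-1.293, 0.087, 0.176, 1.66, 0, 1.571], TCP at [150.83, -528.911, 231.284] pointing down, gripper open.
Joint ranges: [-3.13, 3.13], [-0.85, 1.81], [-1.15, 1.24], [-2.2, 2.28], [-1.44, 1.52], [-3.14, 3.14]. Speed limits (rad/s): [2.22, 2.22, 2.57, 3.14, 3.14, 3.14].

### API

Orientations are given as [roll, pitch, yaw] about the fixed x, y, z axes, in that order (R = Rz(yaw) Ry(pitch) Rx(roll)).
In Python, from rig import env, cams gives the robot as it stands.
- The arm moves only by the tool send_rows, never from a script. Its arguments are lists of equal length, an entry for each row: "dp": the shift along the tool's x, y, z in mm, a list of three; "twist": the turn, a rotation vector about the tool's x, y, z in rad, a list of three. In form: {"dp": [[x, y, z], ...], "twist": [[rx, ry, rz], ...]}. A call has 1 to 10 rows; each row is the pose to reach, as a shift and turn from the pose commanded when the call began, along the tool's axes at that moment; what a row does not reach only later rows make up. A row lasts 1/10 s, in which the tool goes at most 50 mm and 8.59 degrees, less where a joint would pass 70% of its speed; a pose out of reach is approached as far as the arm can. A call with a gripper value outside its range is refused whole. "jaw" is the gripper's target within -1 to 1 (fully open at 1, half-way at 0, shut at -1), set as the call begins (left out, the last holds). The fingers move at their own pace and stop on an object; "force" is the grip in N (left out, the last holds). Time passes only in rows, so rows that repeat a pose let the fingers close. It gives the time, the measured TCP pose, the force and the opening at its end, in the units of the state.
- env.state(): the state, without advancing time (a new reading comes with each control period).
- cams.capture(name): name is "scene" or "top" or "wrist"; returns a dict with "pixels" (384x512x3 uint8, red, green, blue), "fx", "fy", "cx", "cy" (pixels), "rvec" (rotation vector, rad) and "tvec" (3), from world to camera coordinates, as OpenCV has them. Camera axes: x right, y down, z forward; pixel columns grow to the right and rows downward; lengths in mm; the calibration is good to about 2 mm. A picture is of the moment at which its call begins. There is no depth.
- env.close_job(): hands the job in, once; it reports no verdict.
The state is a dict: "clock": time; "q": joint angles; "joint_velocities": joint speeds; "joint_efforts": joint torques, N m; "position": TCP position; "ee_rot": TCP orientation; "force": force on the tool from outside, world axes, zero at the start; "wrist_torque": the same for the moment, N m; "opening": finger opening in mm.
Only numpy, scipy, OpenCV 4.12 (cv2) and the standard library are available. Lean on these libraries where they do the work, as an engineer would, in place of code of your own. Each camera call takes 0.05 s, during which the arm holds its last target.

## Working session

There is one attempt and no reset: what is moved stays moved. The work goes in short steps, Python scripts to look and compute and a tool call to move; the robot and the scene stay as the last step left them, time stands still between calls to the robot, and variables do not carry over. Pictures are saved under pics/ and viewed, and the job is handed in when it is done.

Besides the shell and the picture viewer there is one more tool, called after ">>>" as name(argument=value, ...) on one line, values as JSON. send_rows: Moves the arm, as the interface text tells. Its arguments: {"type":"object","properties":{"dp":{"type":"array","items":{"type":"array","items":{"type":"number"}}},"twist":{"type":"array","items":{"type":"array","items":{"type":"number"}}},"jaw":{"type":"number"},"force":{"type":"number"}},"required":["dp","twist"]}

```bash
ls; mkdir -p pics; cat > h.py <<'E'
import numpy as np, cv2
from rig import env, cams
def cap(n,f=None):
    c=cams.capture(n)
    if f: cv2.imwrite('pics/'+f,c['pixels'][:,:,::-1])
    return c
def K(c): return np.array([[c['fx'],0,c['cx']],[0,c['fy'],c['cy']],[0,0,1.]])
def ray(c,u,v):
    R=cv2.Rodrigues(np.array(c['rvec'],float))[0];t=np.array(c['tvec'],float).ravel()
    d=R.T@np.array([(u-c['cx'])/c['fx'],(v-c['cy'])/c['fy'],1]); return -R.T@t,d
def onz(c,u,v,z):
    o,d=ray(c,u,v); return o+d*(z-o[2])/d[2]
def proj(c,P):
    return cv2.projectPoints(np.array(P,float).reshape(-1,3),np.array(c['rvec'],float),np.array(c['tvec'],float),K(c),None)[0].reshape(-1,2)
E
python3 - <<'E'
from h import *
import pickle
D={}
for n in ['scene','top','wrist']: D[n]=cap(n,n+'0.png')
pickle.dump(D,open('d0.pkl','wb'))
s=env.state();print(s)
for n in D: print(n,ray(D[n],256,192))
E
```

```text
pics
{'clock': 0.15, 'q': array([-1.29298597e+00,  8.73591544e-02,  1.75347820e-01,  1.65981781e+00,
        1.73546235e-05,  1.57081063e+00]), 'joint_velocities': array([-0.00118193, -0.00084241,  0.00213568,  0.00087182,  0.00033362,
       -0.00059946]), 'joint_efforts': array([ 6.13496268e-04, -5.20764291e+01,  4.65042651e+01,  1.39881819e-02,
        2.58120122e-05, -2.52094571e-05]), 'position': array([ 150.79604253, -528.74745019,  230.74821379]), 'ee_rot': array([-3.14055984e+00, -1.73398448e-05,  2.77796034e-01]), 'force': array([-1.00350856, -0.22618613,  0.69055645]), 'wrist_torque': array([ 0.01447562, -0.02202483, -0.00945677]), 'opening': 85.504893061325}
scene (array([-35.35548216, 746.51471976, 913.2826824 ]), array([ 0.397413  , -0.64922565, -0.64868483]))
top (array([ 288.06253359, -110.11588086, 1020.97742727]), array([ 0.21326427,  0.01135789, -0.97694048]))
wrist (array([ 225.59825745, -506.9417509 ,  372.00643386]), array([-0.30517248, -0.07479403, -0.949432  ]))
```

View pics/scene0.png

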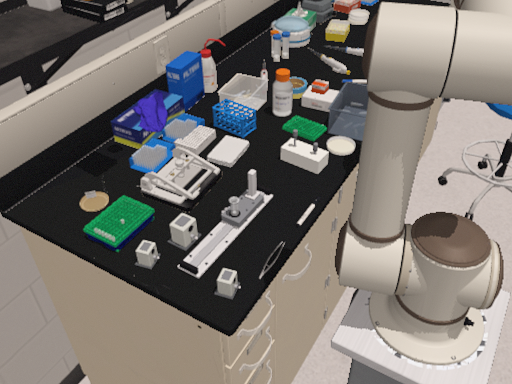

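View pics/top0.png

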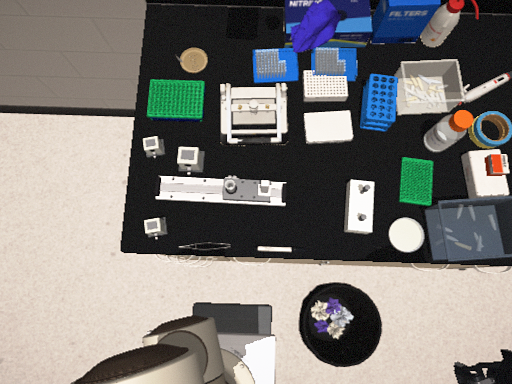

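View pics/wrist0.png

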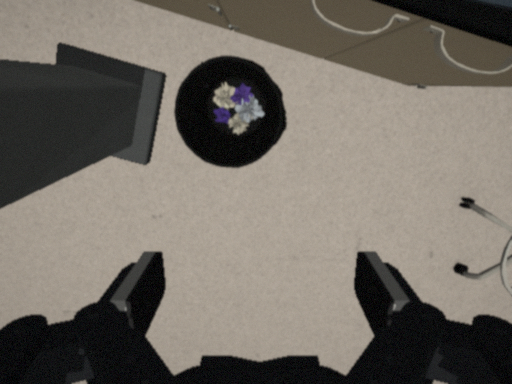

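The scene and top views show the rail at top px (220,191), with the carriage, vial (231,185) and post (265,187) on it. The stand is at (360,207). There are three reader-like boxes at top px (190,158), (153,147) and (155,227). The one at (190,158) is the largest and stands next to the rail, so it fits the description. I'll enlarge to confirm.

```bash
python3 - <<'E'
from h import *
import pickle
D=pickle.load(open('d0.pkl','rb'))
a=D['top']['pixels'][130:245,130:390,::-1]; cv2.imwrite('pics/ct.png',cv2.resize(a,None,fx=3,fy=3,interpolation=cv2.INTER_CUBIC))
a=D['scene']['pixels'][120:310,120:340,::-1]; cv2.imwrite('pics/cs.png',cv2.resize(a,None,fx=3,fy=3,interpolation=cv2.INTER_CUBIC))
E
```

```text
(no output)
```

View pics/ct.png

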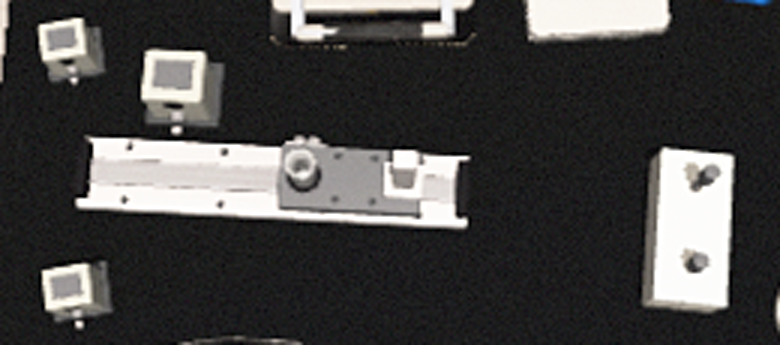

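View pics/cs.png

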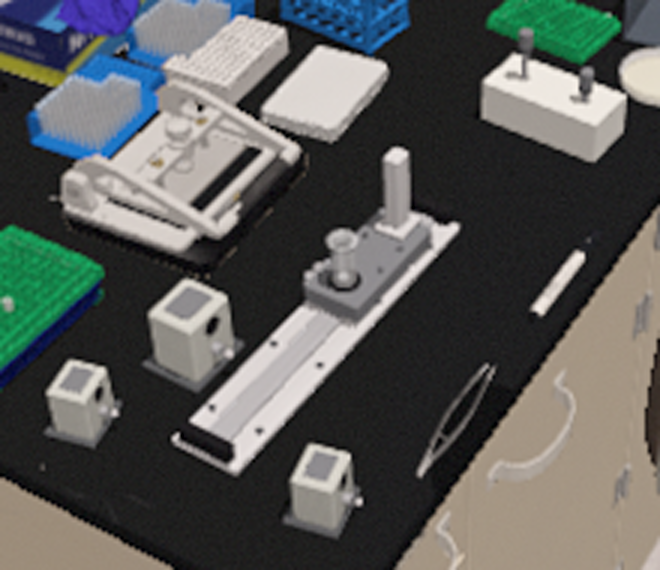

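```bash
python3 - <<'E'
from h import *
import pickle
D=pickle.load(open('d0.pkl','rb'));T=D['top'];S=D['scene']
ct=lambda u,v:(130+u/3,130+v/3); cs=lambda u,v:(120+u/3,120+v/3)
np.set_printoptions(precision=1,suppress=True)
def f(n,p,z,c=T): print(n,onz(c,*p,z))
f('longhead top',ct(712,173),98); f('long head scene',cs(527,35),98,S)
f('shorthead',ct(698,262),78)
f('shorthead',cs(587,72),78,S)
for n,p in dict(st1=(664,147),st2=(734,153),st3=(727,309),st4=(650,305)).items(): f(n,ct(*p),45)
f('vial top',ct(303,167),82); f('vial sc',cs(341,237),82,S)
f('post top',ct(404,158),116); f('post sc',cs(397,153),116,S)
for n,p in dict(r1=(90,138),r2=(468,157),r3=(466,227),r4=(78,207)).items(): f(n,ct(*p),8)
for n,p in dict(a=(147,50),b=(208,50),c=(204,95),d=(142,92)).items(): f('reader '+n,ct(*p),64)
f('ball',ct(177,128),25)
f('lobes',ct(306,140),25)
E
```

```text
longhead top [ 509.2 -368.6   98. ]
long head scene [ 503.4 -361.8   98. ]
shorthead [ 439.4 -360.9   78. ]
shorthead [ 436.6 -360.5   78. ]
st1 [ 543.5 -342.9   45. ]
st2 [ 540.1 -402.8   45. ]
st3 [ 405.9 -392.8   45. ]
st4 [ 407.2 -328.8   45. ]
vial top [507. -37.  82.]
vial sc [508.8 -33.8  82. ]
post top [ 509.  -119.5  116. ]
post sc [ 504.4 -118.7  116. ]
r1 [544.5 159.9   8. ]
r2 [ 538.2 -177.4    8. ]
r3 [ 474.9 -176.8    8. ]
r4 [481.5 165.    8. ]
reader a [609.7 102.9  64. ]
reader b [611.4  50.7  64. ]
reader c [571.2  51.4  64. ]
reader d [572.1 104.3  64. ]
ball [551.8  79.8  25. ]
lobes [544.7 -34.   25. ]
```

The long rod is the far one, at top px (367,188) and scene px (295,132). Its head stands clearly higher than the near one at (362,217). Next I'll move over it for a wrist-camera check.

>>> send_rows(dp=[[30,-5,-2],[70,-11,-4],[110,-17,-6],[150,-23,-8],[190,-30,-10],[230,-36,-12],[270,-42,-14],[310,-48,-16],[350,-54,-18],[386,-60,-20]], twist=[[0,0,0.03],[0,0,0.06],[0,0,0.09],[0,0,0.12],[0,0,0.15],[0,0,0.18],[0,0,0.21],[0,0,0.24],[0,0,0.27],[0,0,0.29]])

```text
clock: 1.15
position: [507.2, -364.2, 250.9]
ee_rot: [-3.141, 0.0, -0.013]
force: [0.2, -0.5, -0.3]
opening: 85.0
```

>>> send_rows(dp=[[0,0,0],[0,0,0],[0,0,0]], twist=[[0,0,0],[0,0,0],[0,0,0]])

```text
clock: 1.45
position: [505.0, -365.6, 251.1]
ee_rot: [-3.141, 0.001, -0.012]
force: [-0.4, -0.9, 0.3]
opening: 85.3
```

```bash
python3 - <<'E'
from h import *
import pickle
c=cap('wrist','w1.png');pickle.dump(c,open('w1.pkl','wb'))
s=env.state();print(s['position'],s['ee_rot'],s['q'],s['force']);print(proj(c,[[506,-366,100],[438,-360,80]]))
E
```

```text
[ 504.77471107 -365.83959751  251.32933149] [ 3.14157104e+00  2.22212471e-04 -1.30459784e-02] [-6.27083055e-01  2.81684415e-01  4.39301432e-01  1.72858251e+00
 -1.45699860e-04  2.52755559e+00] [-0.05617098 -1.2654447   0.23359016]
[[260.21204111 171.19587295]
 [255.11928917 229.78185596]]
```

View pics/w1.png

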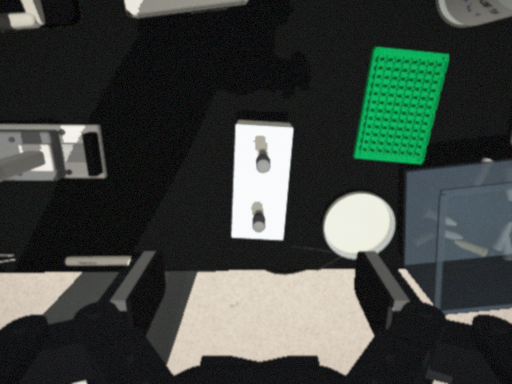

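```bash
python3 - <<'E'
from h import *
import pickle
c=pickle.load(open('w1.pkl','rb'))
a=c['pixels'][115:245,220:305,::-1]; cv2.imwrite('pics/w1c.png',cv2.resize(a,None,fx=4.5,fy=4.5,interpolation=cv2.INTER_CUBIC))
E
```

```text
(no output)
```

View pics/w1c.png

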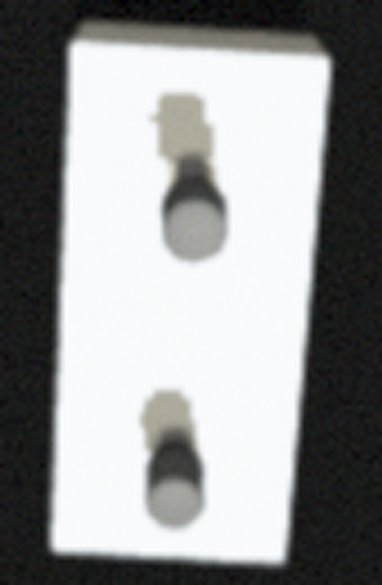

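```bash
python3 - <<'E'
from h import *
import pickle
c=pickle.load(open('w1.pkl','rb'))
np.set_printoptions(precision=1,suppress=True)
g=lambda u,v:(220+u/4.5,115+v/4.5)
print('long',onz(c,*g(194,230),100),'short',onz(c,*g(175,503),80))
P=[onz(c,*g(*p),45) for p in [(72,42),(330,58),(285,565),(50,552)]]
print(P); m=np.mean(P,0);print('centre',m)
ax=(P[0]+P[1]-P[2]-P[3]);ax/=np.linalg.norm(ax);print(ax,m+35*ax,m-35*ax)
E
```

```text
long [ 510.8 -368.7  100. ] short [ 441.4 -364.    80. ]
[array([ 542.3, -341.3,   45. ]), array([ 537.9, -401.1,   45. ]), array([ 407.6, -392. ,   45. ]), array([ 412. , -331.2,   45. ])]
centre [ 475.  -366.4   45. ]
[ 1.  -0.1  0. ] [ 509.9 -368.9   45. ] [ 440.  -363.8   45. ]
```

Wrist crop: the long rod's head top is at wrist px (263,166), giving world (510,-369). The stand corners independently give (509.9,-368.9), so the two agree. I'll descend and grasp.

>>> send_rows(dp=[[2,1,25],[5,3,60],[5,3,95],[5,3,125],[5,3,150],[5,3,168],[5,3,178],[5,3,182],[5,3,182]], twist=[[0,0,0],[0,0,0],[0,0,0],[0,0,0],[0,0,0],[0,0,0],[0,0,0],[0,0,0],[0,0,0]])

```text
clock: 2.4
position: [510.3, -368.8, 69.7]
ee_rot: [3.141, -0.0, -0.013]
force: [0.6, -0.7, -0.0]
opening: 85.5
```

>>> send_rows(dp=[[0,0,0],[0,0,0],[0,0,0],[0,0,0],[0,0,0],[0,0,0],[0,0,0],[0,0,0]], twist=[[0,0,0],[0,0,0],[0,0,0],[0,0,0],[0,0,0],[0,0,0],[0,0,0],[0,0,0]], jaw=-1, force=40)

```text
clock: 3.2
position: [510.6, -368.5, 69.5]
ee_rot: [3.141, -0.0, -0.012]
force: [-0.1, 0.1, 2.5]
opening: 12.5
```

```bash
python3 - <<'E'
from h import *
c=cap('wrist','w2.png')
s=env.state();print(s['position'],s['ee_rot'],s['opening'],s['force'],s['wrist_torque'])
E
```

```text
[ 510.62369235 -368.46723365   69.47438548] [ 3.14142650e+00 -2.56305925e-04 -1.22114923e-02] 12.927498223634261 [ 0.90751682 -0.84078533  2.73860306] [-0.01693131  0.01308525  0.04955708]
```

View pics/w2.png

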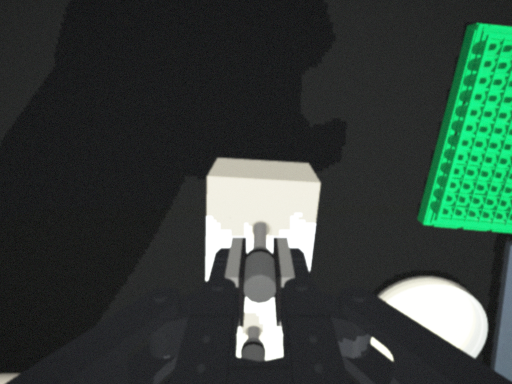

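The head (260,275) is between the pads with opening ≈13 mm. I'll lift straight up, then move toward the vial.

>>> send_rows(dp=[[0,0,-5],[0,0,-15],[0,0,-30],[0,0,-50],[0,0,-75],[0,0,-100],[0,0,-125],[0,0,-140],[0,0,-145],[0,0,-145]], twist=[[0,0,0],[0,0,0],[0,0,0],[0,0,0],[0,0,0],[0,0,0],[0,0,0],[0,0,0],[0,0,0],[0,0,0]])

```text
clock: 4.25
position: [510.8, -368.6, 215.5]
ee_rot: [3.141, -0.001, -0.012]
force: [0.6, -0.2, -0.4]
opening: 12.9
```

>>> send_rows(dp=[[0,-10,0],[0,-35,0],[0,-75,0],[0,-115,0],[0,-155,0],[0,-190,0],[0,-220,0],[0,-240,0],[0,-250,0],[0,-250,0]], twist=[[0,0,0],[0,0,0],[0,0,0],[0,0,0],[0,0,0],[0,0,0],[0,0,0],[0,0,0],[0,0,0],[0,0,0]])

```text
clock: 5.25
position: [513.3, -117.3, 213.7]
ee_rot: [-3.141, 0.001, -0.01]
force: [-0.4, -0.5, -0.3]
opening: 12.7
```

```bash
python3 - <<'E'
from h import *
import pickle
D={n:cap(n,n+'3.png') for n in ['wrist','top','scene']}
pickle.dump(D,open('d3.pkl','wb'))
a=D['top']['pixels'][130:245,130:390,::-1]; cv2.imwrite('pics/ct3.png',cv2.resize(a,None,fx=3,fy=3,interpolation=cv2.INTER_CUBIC))
a=D['scene']['pixels'][120:290,180:340,::-1]; cv2.imwrite('pics/cs3.png',cv2.resize(a,None,fx=3.5,fy=3.5,interpolation=cv2.INTER_CUBIC))
s=env.state();print(s['position'],s['ee_rot'],s['opening'],s['force'],s['wrist_torque'])
E
```

```text
[ 513.46946682 -119.08733171  213.93558025] [ 3.14147247e+00  5.01274518e-04 -1.27744181e-02] 12.7576443204223 [ 0.29721178 -0.23813306 -0.011401  ] [-0.03484429  0.00885385  0.00258599]
```

View pics/wrist3.png

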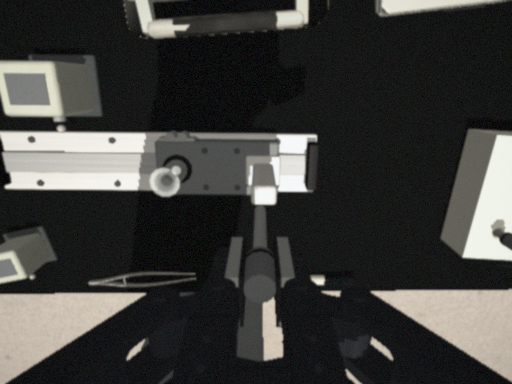

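View pics/ct3.png

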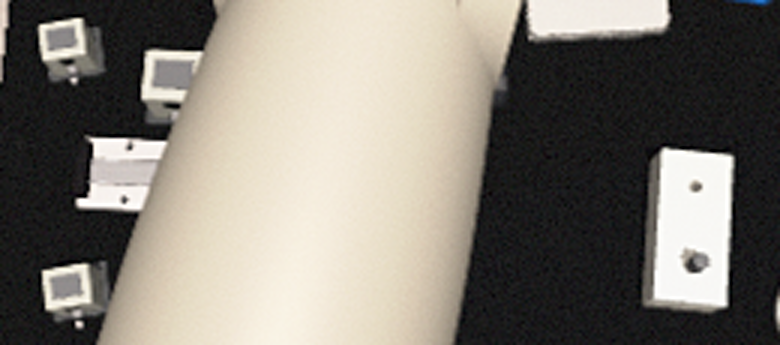

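View pics/cs3.png

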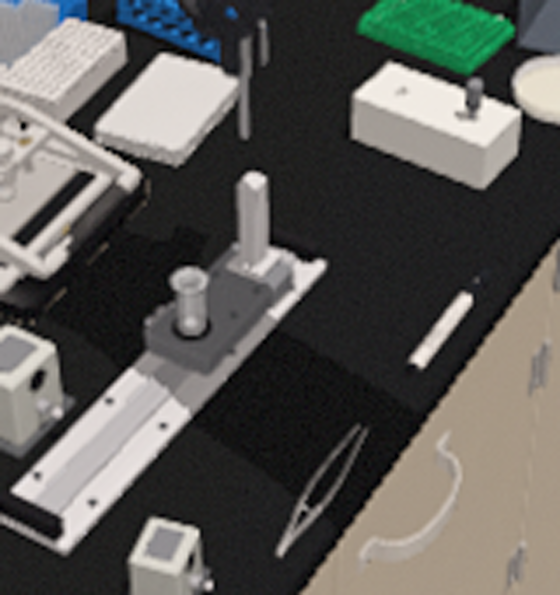

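The wrist view shows the rod held with its tip near (260,207). The vial mouth is at (165,181), the post top near (263,195), and the big reader's ball at (61,127). I'll refine these.

```bash
python3 - <<'E'
from h import *
import pickle
D=pickle.load(open('d3.pkl','rb'))
a=D['wrist']['pixels'][110:220,130:330,::-1]; cv2.imwrite('pics/w3a.png',cv2.resize(a,None,fx=4,fy=4,interpolation=cv2.INTER_CUBIC))
a=D['wrist']['pixels'][40:200,0:200,::-1]; cv2.imwrite('pics/w3b.png',cv2.resize(a,None,fx=3.7,fy=3.7,interpolation=cv2.INTER_CUBIC))
E
```

```text
(no output)
```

View pics/w3a.png

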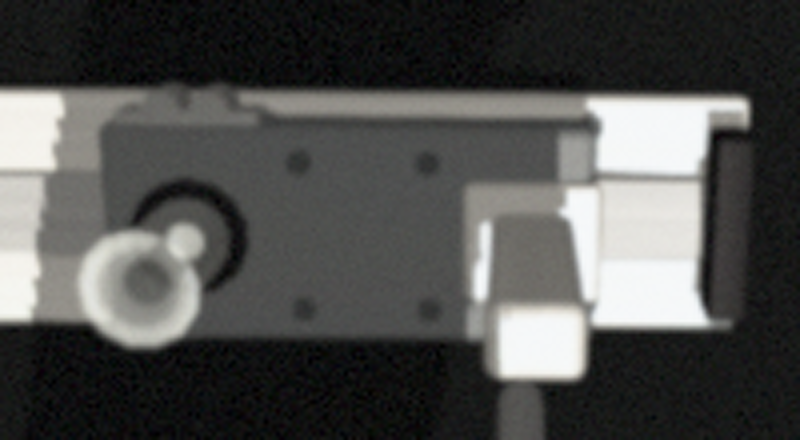

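View pics/w3b.png

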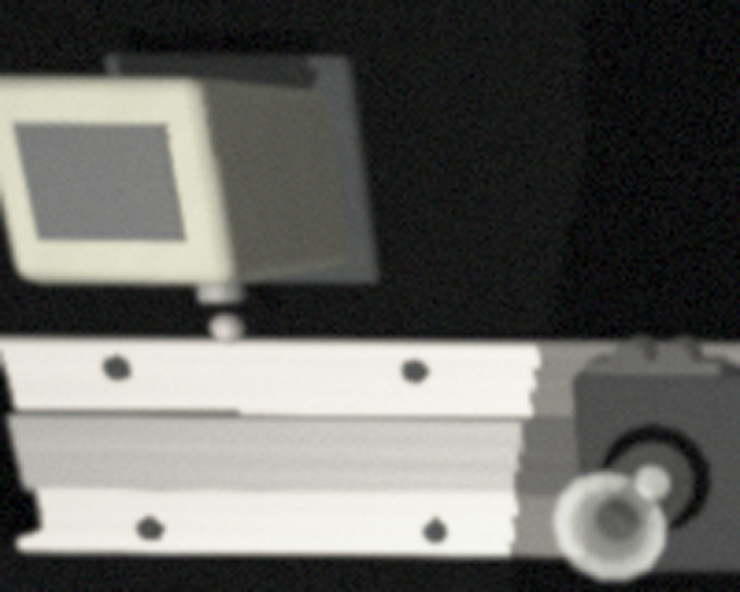

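```bash
cat > m.py <<'E'
from h import *
import pickle
D=pickle.load(open('d3.pkl','rb'));c=D['wrist']
np.set_printoptions(precision=4,suppress=True)
A=lambda u,v:(130+u/4,110+v/4); B=lambda u,v:(u/3.7,40+v/3.7)
def f(n,p,z): r=onz(c,*p,z);print(n,r);return r
v=f('vial',A(139,289),82);p=f('post',A(540,342),116);d=v-p;print('yaw from v-p',np.arctan2(-d[0],d[1]),np.hypot(*d[:2]))
e=f('edge',B(10,338),8);g=f('edge',A(745,97),8);d=e-g;print(np.arctan2(-d[0],d[1]))
e=f('edge',B(20,552),8);g=f('edge',A(720,329),8);d=e-g;print(np.arctan2(-d[0],d[1]))
f('ball',B(227,327),26);f('lobes',A(200,92),30)
for q in [(104,122),(594,120)]: f('deck',A(*q),34)
for q in [(12,82),(195,80),(232,282),(22,280)]: f('reader',B(*q),64)
# rod tip, scene
s=D['scene'];print('tip line scene at z146',onz(s,180+245/3.5,120+137/3.5,146))
E
python3 m.py
```

```text
vial [510.2433 -34.8784  82.    ]
post [ 508.9835 -121.1349  116.    ]
yaw from v-p -0.014603670048329518 86.26569539493981
edge [545.5739 152.0729   8.    ]
edge [ 539.373  -176.7837    8.    ]
-0.018853803927826512
edge [481.971  165.0425   8.    ]
edge [ 475.1952 -172.6417    8.    ]
-0.02006295104562043
ball [550.3     79.1642  26.    ]
lobes [545.1736 -39.0595  30.    ]
deck [538.6692 -15.938   34.    ]
deck [ 538.006  -135.7265   34.    ]
reader [609.6081  93.8426  64.    ]
reader [609.6224  52.8802  64.    ]
reader [565.4423  53.2017  64.    ]
reader [566.3777 102.3286  64.    ]
tip line scene at z146 [ 514.892  -125.4583  146.    ]
```

```bash
python3 - <<'E'
from h import *
import pickle
D=pickle.load(open('d3.pkl','rb'))
P=[513.5,-119.1,154.4]
print(proj(D['wrist'],P),'obs 260,206-208');print(proj(D['scene'],P),'obs 250,158.5')
for dP in ([5,0,0],[0,5,0],[0,0,5]): print(proj(D['wrist'],np.array(P)+dP),proj(D['scene'],np.array(P)+dP))
E
```

```text
[[262.76211814 208.11080373]] obs 260,206-208
[[249.10145813 157.95354382]] obs 250,158.5
[[262.71151958 200.902194  ]] [[247.43289377 157.37203953]]
[[255.10019393 208.17827772]] [[248.07546087 158.96944968]]
[[262.83283269 210.94352296]] [[249.05994441 156.37253297]]
```

>>> send_rows(dp=[[-1,-15,0],[-2,-35,0],[-3,-58,0],[-4.4,-75,0],[-4.4,-82,10],[-4.4,-83.6,30],[-4.4,-83.6,50],[-4.4,-83.6,60],[-4.4,-83.6,62],[-4.4,-83.6,62]], twist=[[0,0,0.006],[0,0,0.006],[0,0,0.006],[0,0,0.006],[0,0,0.006],[0,0,0.006],[0,0,0.006],[0,0,0.006],[0,0,0.006],[0,0,0.006]])

```text
clock: 6.4
position: [510.2, -35.3, 152.3]
ee_rot: [3.142, 0.0, -0.019]
force: [-0.1, 0.7, -0.3]
opening: 12.8
```

>>> send_rows(dp=[[0,0,0],[0,0,0]], twist=[[0,0,0],[0,0,0]])

```text
clock: 6.6
position: [510.6, -34.9, 153.2]
ee_rot: [3.142, -0.001, -0.018]
force: [0.2, 0.4, -0.2]
opening: 12.5
```

```bash
python3 - <<'E'
from h import *
import pickle
D={n:cap(n,n+'4.png') for n in ['wrist','scene']}
pickle.dump(D,open('d4.pkl','wb'))
a=D['wrist']['pixels'][150:300,180:340,::-1]; b=D['scene']['pixels'][160:250,190:290,::-1]
cv2.imwrite('pics/c4.png',np.hstack([cv2.resize(a,(400,375),interpolation=cv2.INTER_CUBIC),cv2.resize(b,(400,375),interpolation=cv2.INTER_CUBIC)]))
s=env.state();print(s['position'],s['ee_rot'],s['opening'],s['force'])
t=s['position']-[0,0,59.5];print(t,proj(D['wrist'],t),proj(D['scene'],t),proj(D['wrist'],[510.2,-34.9,82]),proj(D['scene'],[510.2,-34.9,82]))
E
```

```text
[510.5168976  -34.84935205 152.92874907] [ 3.14154147e+00 -1.01449933e-03 -1.82269247e-02] 12.799735399846194 [ 0.4610209  -0.15628265  0.20832293]
[510.5168976  -34.84935205  93.42874907] [[259.76149752 208.62473457]] [[233.14145468 195.11436279]] [[259.83183116 203.05316475]] [[233.4450107  198.56346307]]
```

View pics/c4.png

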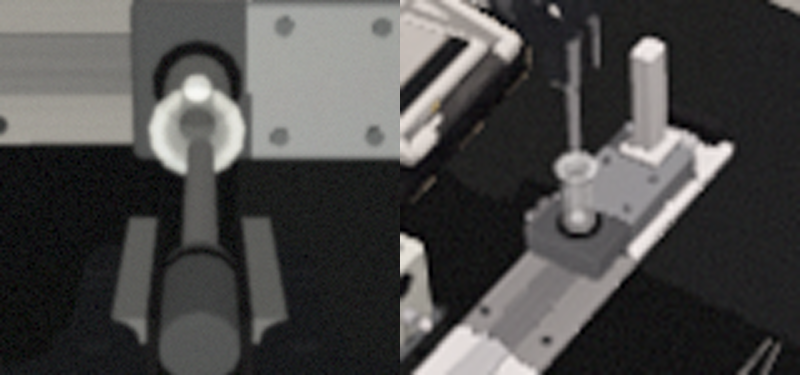

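The tip is within ~1.5 mm of the mouth centre, at wrist px (260.4,207) against (258.4,202). I'll shift 1 mm toward +y and start inserting.

>>> send_rows(dp=[[0,-1,3],[0,-1,7],[0,-1,11],[0,-1,15],[0,-1,18],[0,-1,21],[0,-1,24],[0,-1,26]], twist=[[0,0,0],[0,0,0],[0,0,0],[0,0,0],[0,0,0],[0,0,0],[0,0,0],[0,0,0]])

```text
clock: 7.5
position: [510.2, -33.8, 126.0]
ee_rot: [3.142, 0.0, -0.018]
force: [0.1, 0.7, -0.8]
opening: 12.4
```

>>> send_rows(dp=[[0,0,4],[0,0,8],[0,0,12],[0,0,16],[0,0,20],[0,0,22],[0,0,24],[0,0,25]], twist=[[0,0,0],[0,0,0],[0,0,0],[0,0,0],[0,0,0],[0,0,0],[0,0,0],[0,0,0]])

```text
clock: 8.3
position: [510.2, -33.8, 101.1]
ee_rot: [-3.142, 0.0, -0.018]
force: [0.6, 0.1, -0.5]
opening: 12.6
```

```bash
python3 - <<'E'
from h import *
import pickle
D={n:cap(n,n+'5.png') for n in ['wrist','scene']}
a=D['wrist']['pixels'][150:300,180:340,::-1]; b=D['scene']['pixels'][160:250,190:290,::-1]
cv2.imwrite('pics/c5.png',np.hstack([cv2.resize(a,(400,375),interpolation=cv2.INTER_CUBIC),cv2.resize(b,(400,375),interpolation=cv2.INTER_CUBIC)]))
s=env.state();print(s['position'],s['ee_rot'],s['opening'],s['force'],s['wrist_torque'])
E
```

```text
[510.19869368 -33.78842441 101.21394826] [-3.14157369e+00  1.02855607e-04 -1.82223353e-02] 12.561929767934403 [-0.20058313  0.81183799 -0.05482848] [-0.03041814 -0.01744506  0.00858494]
```

View pics/c5.png

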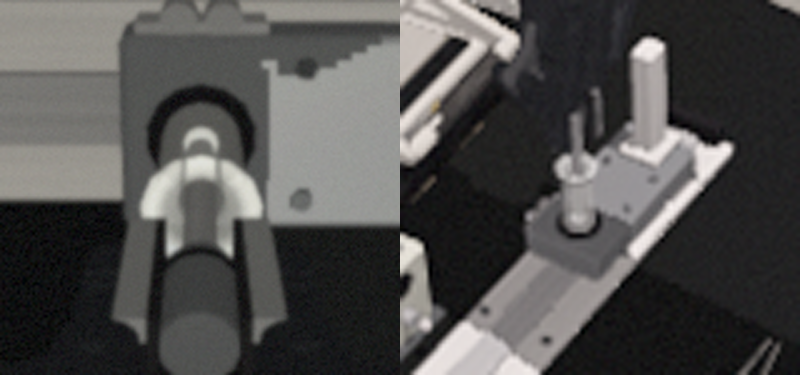

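The rod is inside the bore, centred, with no side load. I'll press to the floor in small steps.

>>> send_rows(dp=[[0,0,1],[0,0,2],[0,0,2.5],[0,0,3],[0,0,3.5],[0,0,3.5]], twist=[[0,0,0],[0,0,0],[0,0,0],[0,0,0],[0,0,0],[0,0,0]])

```text
clock: 9.0
position: [510.5, -33.8, 98.3]
ee_rot: [3.142, -0.001, -0.018]
force: [-0.4, -0.2, 4.3]
opening: 12.6
```

>>> send_rows(dp=[[0,0,0.5],[0,0,1],[0,0,1]], twist=[[0,0,0],[0,0,0],[0,0,0]])

```text
clock: 9.3
position: [510.8, -33.8, 98.0]
ee_rot: [3.142, -0.002, -0.018]
force: [-0.2, -1.1, 9.5]
opening: 12.7
```

It's on the floor: force rises steeply at the expected height of 98. I'll relieve the preload and open.

>>> send_rows(dp=[[0,0,-1.5],[0,0,-1.5]], twist=[[0,0,0],[0,0,0]])

```text
clock: 9.5
position: [510.2, -33.8, 98.3]
ee_rot: [3.142, -0.0, -0.018]
force: [0.6, 0.1, 3.9]
opening: 12.5
```

>>> send_rows(dp=[[0,0,0],[0,0,0],[0,0,0],[0,0,0],[0,0,0],[0,0,0],[0,0,0],[0,0,0]], twist=[[0,0,0],[0,0,0],[0,0,0],[0,0,0],[0,0,0],[0,0,0],[0,0,0],[0,0,0]], jaw=1)

```text
clock: 10.3
position: [510.2, -33.8, 98.3]
ee_rot: [3.142, 0.0, -0.018]
force: [-0.3, 0.1, 0.1]
opening: 85.1
```

>>> send_rows(dp=[[0,0,-10],[0,0,-30],[0,0,-55],[0,0,-80],[0,0,-100],[0,0,-110],[0,0,-112],[0,0,-112]], twist=[[0,0,0],[0,0,0],[0,0,0],[0,0,0],[0,0,0],[0,0,0],[0,0,0],[0,0,0]])

```text
clock: 11.1
position: [510.2, -33.8, 210.0]
ee_rot: [-3.142, 0.0, -0.018]
force: [0.1, 0.2, -0.6]
opening: 85.4
```

```bash
python3 - <<'E'
from h import *
import pickle
D={n:cap(n,n+'6.png') for n in ['wrist','scene']}
pickle.dump(D,open('d6.pkl','wb'))
b=D['scene']['pixels'][150:270,160:300,::-1]
cv2.imwrite('pics/c6.png',cv2.resize(b,None,fx=4,fy=4,interpolation=cv2.INTER_CUBIC))
s=env.state();print(s['position'],s['ee_rot'],s['opening'],s['force'],s['wrist_torque'])
E
```

```text
[509.88856299 -33.76682742 209.20621893] [-3.14151804e+00  1.56497903e-03 -1.82160320e-02] 85.30290937697147 [ 0.76133567  0.14401307 -0.35846202] [-0.0491322   0.0023817  -0.00736729]
```

View pics/c6.png

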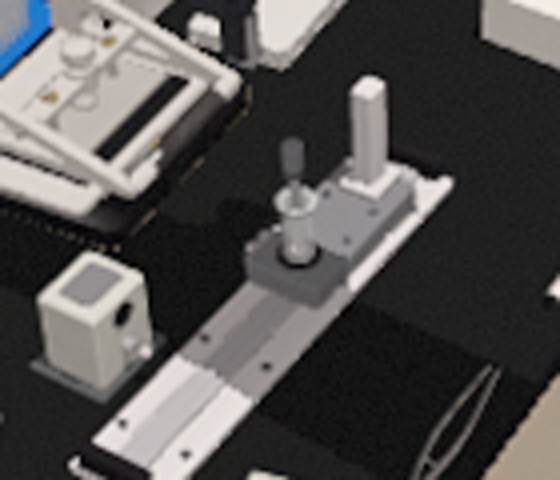

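View pics/wrist6.png

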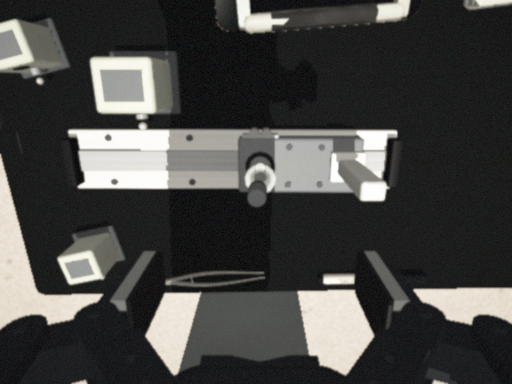

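The rod stands fully in the vial, with its head just above the lip (scene crop 293,160). Now I'll measure the notch-to-ball distance and the post.

```bash
python3 - <<'E'
from h import *
import pickle
D=pickle.load(open('d6.pkl','rb'))
a=D['wrist']['pixels'][45:205,80:290,::-1]; cv2.imwrite('pics/w6.png',cv2.resize(a,None,fx=3.7,fy=3.7,interpolation=cv2.INTER_CUBIC))
a=D['wrist']['pixels'][120:210,300:410,::-1]; cv2.imwrite('pics/w6p.png',cv2.resize(a,None,fx=4,fy=4,interpolation=cv2.INTER_CUBIC))
E
```

```text
(no output)
```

View pics/w6.png

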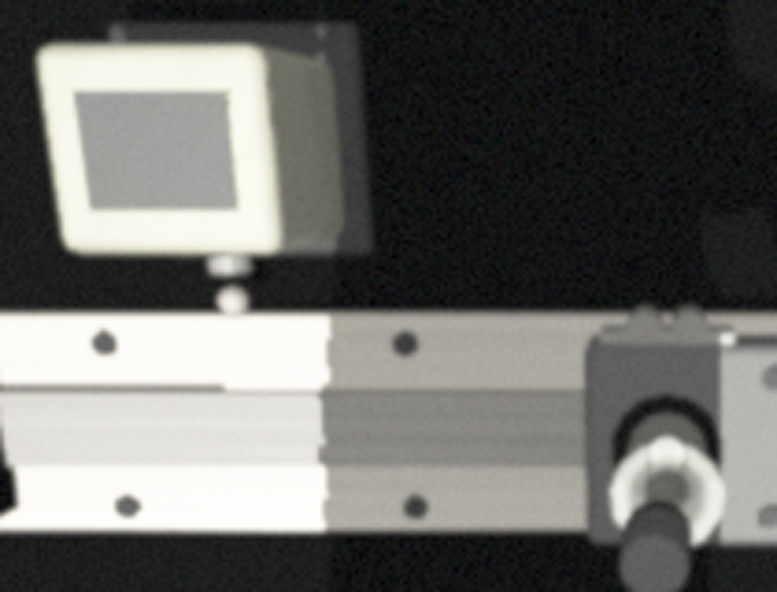

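View pics/w6p.png

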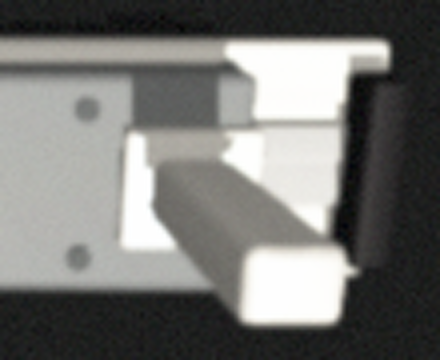

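```bash
python3 - <<'E'
from h import *
import pickle
c=pickle.load(open('d6.pkl','rb'))['wrist']
np.set_printoptions(precision=1,suppress=True)
B=lambda u,v:(80+u/3.7,45+v/3.7)
ball=onz(c,*B(232,299),25);n=onz(c,*B(669,318),29);print(ball,n,onz(c,*B(667,494),82))
print('deck +y edge',onz(c,*B(588,337),34))
R=[onz(c,*B(*q),64) for q in [(38,45),(265,47),(283,253),(68,253)]];print(R)
print('post',onz(c,300+292/4,120+286/4,116))
P=[onz(c,*B(0,533),8),onz(c,*B(585,533),8)];d=P[0]-P[1];print(P,np.arctan2(-d[0],d[1]))
E
```

```text
[550.3  80.3  25. ] [543.8 -35.3  29. ] [510.9 -34.2  82. ]
deck +y edge [540.  -14.2  34. ]
[array([610.5, 102.1,  64. ]), array([609.3,  52.4,  64. ]), array([565.1,  53.5,  64. ]), array([565.9, 103.1,  64. ])]
post [ 509.  -118.9  116. ]
[array([481.1, 163.7,   8. ]), array([478.1,  -9.5,   8. ])] -0.017312153305214795
```

Ball at rail-direction ≈ +89…90 mm, notch ≈ −25 mm, so about 114 mm of travel. Now I'll go to the post.

>>> send_rows(dp=[[0,15,0],[0,40,0],[0,65,0],[0,80,0],[0,86,10],[0,86,40],[0,86,75],[0,86,105],[0,86,122],[0,86,129]], twist=[[0,0,0],[0,0,0],[0,0,0],[0,0,0],[0,0,0],[0,0,0],[0,0,0],[0,0,0],[0,0,0],[0,0,0]])

```text
clock: 12.2
position: [507.2, -119.2, 78.4]
ee_rot: [-3.141, 0.004, -0.018]
force: [0.2, 0.7, 0.2]
opening: 85.6
```

>>> send_rows(dp=[[0,0,0],[0,0,0],[0,0,0],[0,0,0],[0,0,0],[0,0,0],[0,0,0],[0,0,0]], twist=[[0,0,0],[0,0,0],[0,0,0],[0,0,0],[0,0,0],[0,0,0],[0,0,0],[0,0,0]], jaw=-1, force=60)

```text
clock: 13.0
position: [509.1, -119.9, 82.2]
ee_rot: [3.141, -0.001, -0.018]
force: [-0.4, -0.8, 5.3]
opening: 18.9
```

```bash
python3 - <<'E'
from h import *
c=cap('wrist','w7.png')
s=env.state();print(s['position'],s['ee_rot'],s['opening'],s['force'],s['wrist_torque'])
E
```

```text
[ 509.11813703 -119.90254472   82.21427367] [ 3.14131356e+00 -1.48426435e-03 -1.82836777e-02] 19.52904296557357 [-0.52035245  0.47874783  5.79901676] [ 0.0858146   0.20822451 -0.03539977]
```

View pics/w7.png

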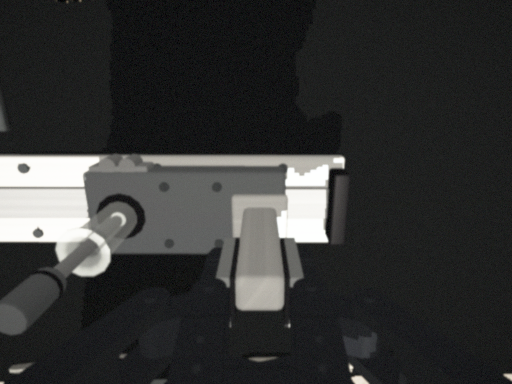

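The post (260,260) is gripped at opening 19.5 mm. I'll slide along the rail, fast first and then stepwise.

>>> send_rows(dp=[[0,-3,0],[0,-9,0],[0,-18,0],[0,-28,0],[0,-38,0],[0,-48,0],[0,-57,0],[0,-65,0],[0,-69,0],[0,-70,0]], twist=[[0,0,0],[0,0,0],[0,0,0],[0,0,0],[0,0,0],[0,0,0],[0,0,0],[0,0,0],[0,0,0],[0,0,0]])

```text
clock: 14.05
position: [510.5, -49.6, 82.2]
ee_rot: [3.141, -0.002, -0.018]
force: [0.8, -1.7, 5.2]
opening: 19.2
```

>>> send_rows(dp=[[0,-3,0],[0,-7,0],[0,-11,0],[0,-15,0],[0,-18,0],[0,-20,0],[0,-22,0],[0,-24,0],[0,-25,0],[0,-25,0]], twist=[[0,0,0],[0,0,0],[0,0,0],[0,0,0],[0,0,0],[0,0,0],[0,0,0],[0,0,0],[0,0,0],[0,0,0]])

```text
clock: 15.05
position: [511.0, -24.8, 82.2]
ee_rot: [3.141, -0.002, -0.018]
force: [0.4, 0.1, 5.5]
opening: 19.3
```

```bash
python3 - <<'E'
from h import *
import pickle
D={n:cap(n,n+'8.png') for n in ['wrist','scene']}
pickle.dump(D,open('d8.pkl','wb'))
a=D['wrist']['pixels'][80:280,0:270,::-1]; cv2.imwrite('pics/w8.png',cv2.resize(a,None,fx=2.9,fy=2.9,interpolation=cv2.INTER_CUBIC))
s=env.state();print(s['position'],s['ee_rot'],s['opening'],s['force'],s['wrist_torque'])
E
```

```text
[511.04078328 -24.80715097  82.2127665 ] [ 3.14156012e+00 -1.87026044e-03 -1.81860054e-02] 19.01206768947574 [-0.44567724  0.31576257  5.24499237] [ 0.03976348 -0.00759245 -0.02512074]
```

View pics/w8.png

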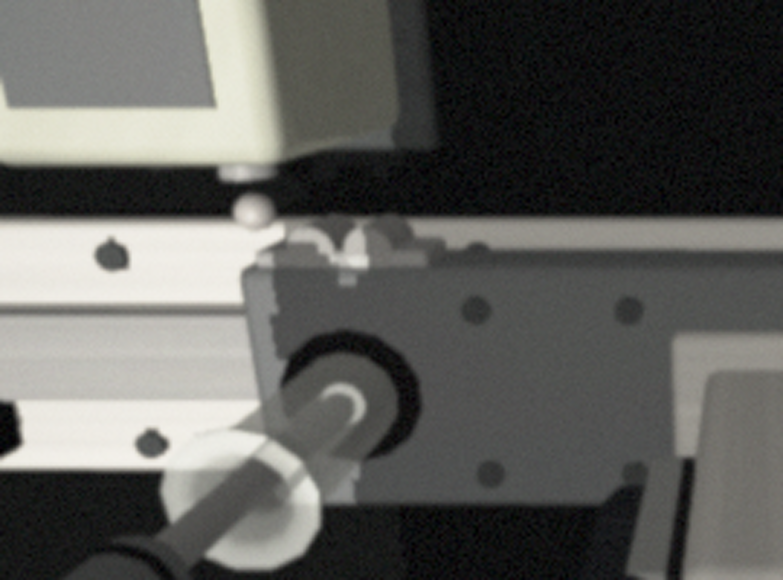

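The lobes at crop (318…385, 240) are about 18–19 mm from the ball (254,210), as predicted. I'll creep now.

>>> send_rows(dp=[[0,-1,0],[0,-2,0],[0,-3,0],[0,-4,0],[0,-5,0],[0,-6,0],[0,-6,0]], twist=[[0,0,0],[0,0,0],[0,0,0],[0,0,0],[0,0,0],[0,0,0],[0,0,0]])

```text
clock: 15.85
position: [511.2, -18.9, 82.2]
ee_rot: [3.141, -0.002, -0.018]
force: [-0.6, -0.3, 5.3]
opening: 19.1
```

>>> send_rows(dp=[[0,-1,0],[0,-2,0],[0,-2,0]], twist=[[0,0,0],[0,0,0],[0,0,0]])

```text
clock: 16.15
position: [511.2, -16.9, 82.2]
ee_rot: [3.141, -0.002, -0.018]
force: [-0.1, -0.3, 4.5]
opening: 19.2
```

>>> send_rows(dp=[[0,-1,0],[0,-2,0],[0,-2,0]], twist=[[0,0,0],[0,0,0],[0,0,0]])

```text
clock: 16.45
position: [511.2, -15.7, 82.3]
ee_rot: [3.14, -0.002, -0.019]
force: [-0.1, -7.3, 5.7]
opening: 19.2
```

Contact with the first lobe at y≈−16.5, so the notch should be near y≈−5. I'll go on in 1 mm steps.

>>> send_rows(dp=[[0,-1,0],[0,-1,0]], twist=[[0,0,0],[0,0,0]])

```text
clock: 16.65
position: [511.2, -15.2, 82.3]
ee_rot: [3.139, -0.002, -0.019]
force: [0.6, -8.9, 6.2]
opening: 19.3
```

>>> send_rows(dp=[[0,-1,0],[0,-1,0]], twist=[[0,0,0],[0,0,0]])

```text
clock: 16.85
position: [511.2, -14.6, 82.3]
ee_rot: [3.138, -0.002, -0.02]
force: [-0.4, -9.7, 5.6]
opening: 19.3
```

>>> send_rows(dp=[[0,-1,0],[0,-1,0]], twist=[[0,0,0],[0,0,0]])

```text
clock: 17.05
position: [511.2, -13.0, 82.2]
ee_rot: [3.139, -0.002, -0.019]
force: [-0.6, -5.3, 6.1]
opening: 19.1
```

>>> send_rows(dp=[[0,-1,0],[0,-1,0]], twist=[[0,0,0],[0,0,0]])

```text
clock: 17.25
position: [511.3, -11.7, 82.2]
ee_rot: [3.14, -0.002, -0.019]
force: [-0.2, -5.0, 5.4]
opening: 19.1
```

>>> send_rows(dp=[[0,-1,0],[0,-1,0]], twist=[[0,0,0],[0,0,0]])

```text
clock: 17.45
position: [511.3, -10.4, 82.2]
ee_rot: [3.141, -0.002, -0.019]
force: [0.5, -3.2, 5.4]
opening: 19.4
```

>>> send_rows(dp=[[0,-1,0],[0,-1,0]], twist=[[0,0,0],[0,0,0]])

```text
clock: 17.65
position: [511.3, -10.1, 82.2]
ee_rot: [3.14, -0.002, -0.018]
force: [0.4, -4.7, 4.7]
opening: 18.9
```

>>> send_rows(dp=[[0,-1,0],[0,-1,0]], twist=[[0,0,0],[0,0,0]])

```text
clock: 17.85
position: [511.3, -9.4, 82.2]
ee_rot: [3.141, -0.002, -0.017]
force: [0.3, -2.5, 5.6]
opening: 18.8
```

>>> send_rows(dp=[[0,0,0],[0,0,0]], twist=[[0,0,0],[0,0,0]])

```text
clock: 18.05
position: [511.4, -9.3, 82.2]
ee_rot: [3.141, -0.002, -0.017]
force: [0.5, -2.8, 4.1]
opening: 19.2
```

```bash
python3 - <<'E'
from h import *
import pickle
D={n:cap(n,n+'9.png') for n in ['wrist','scene']}
pickle.dump(D,open('d9.pkl','wb'))
a=D['wrist']['pixels'][80:280,0:270,::-1]; cv2.imwrite('pics/w9.png',cv2.resize(a,None,fx=2.9,fy=2.9,interpolation=cv2.INTER_CUBIC))
s=env.state();print(s['position'],s['ee_rot'],s['opening'],s['force'],s['wrist_torque'])
E
```

```text
[511.32888252  -9.34985167  82.21460461] [ 3.14133158e+00 -1.87012413e-03 -1.72724334e-02] 18.84807576389019 [ 0.44245777 -2.61805864  6.18324578] [-0.55742651  0.00698832 -0.07344834]
```

View pics/w9.png

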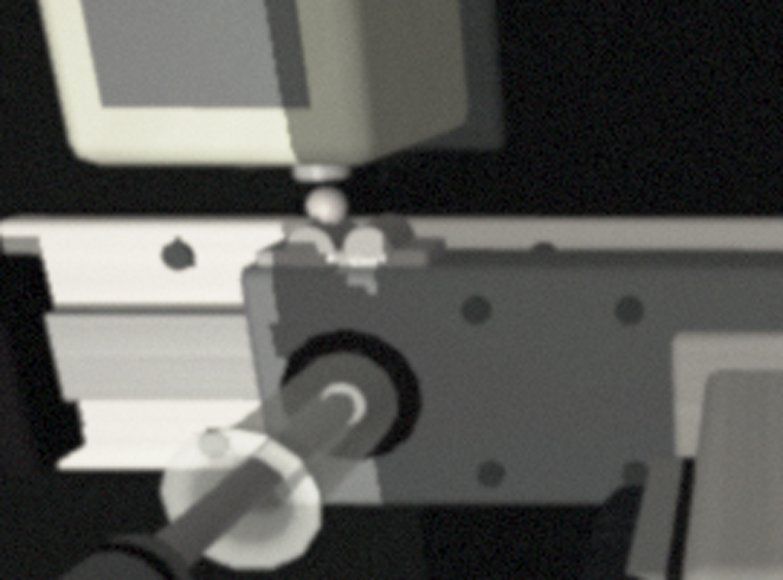

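The ball (327,205) is between the lit lobe tops (310 and 363), about 2–3 mm short of centre. But the measured position lags the command by 1.5 mm at only about 3 N. I'll check whether something else is resisting.

```bash
python3 - <<'E'
from h import *
import pickle
c=pickle.load(open('d9.pkl','rb'))['scene']
b=c['pixels'][60:270,140:340,::-1]
cv2.imwrite('pics/c9.png',cv2.resize(b,None,fx=2.85,fy=2.85,interpolation=cv2.INTER_CUBIC))
s=env.state();print(s['q'],s['joint_efforts'],s['joint_velocities'])
w=pickle.load(open('d9.pkl','rb'))['wrist']
b=w['pixels'][125:185,70:170,::-1];cv2.imwrite('pics/w9z.png',cv2.resize(b,None,fx=8,fy=8,interpolation=cv2.INTER_CUBIC))
E
```

```text
[-1.81387742e-02 -1.16745423e-02 -2.13358652e-01  1.36724187e+00
 -2.59449272e-04  3.14072631e+00] [  1.55495122 -43.20639253  43.78953338   0.07658819   0.80127323
  -0.08738718] [ 0.00024839  0.00196237  0.00068601 -0.00059733 -0.00011723 -0.00071917]
```

View pics/c9.png

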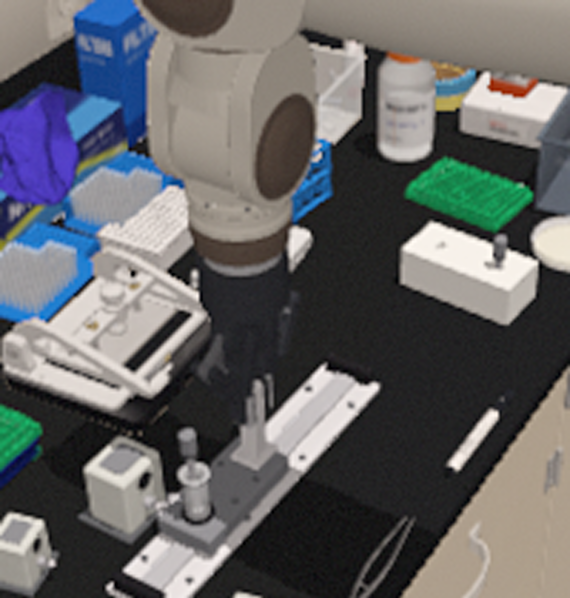

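View pics/w9z.png

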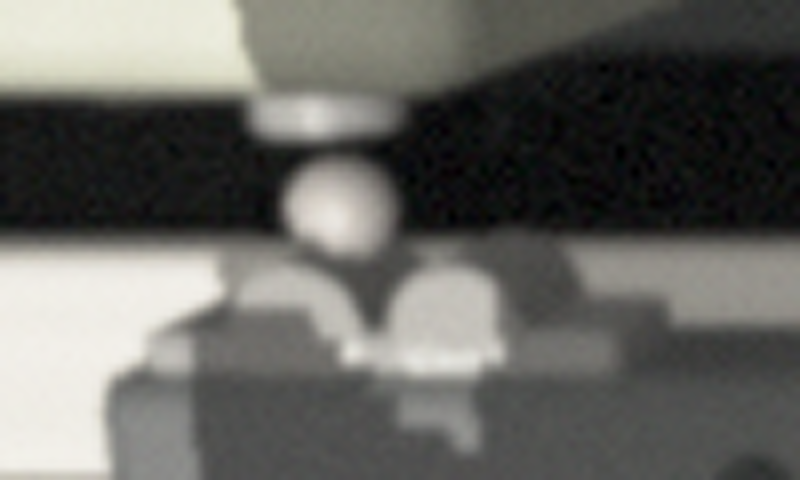

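The cause is joint 6: it's at its range end (3.1407 of 3.14), so the wrist can't follow this orientation any further along +y. I'll let go, lift, turn the tool a quarter turn back so joint 6 is mid-range, and pinch the post across x.

>>> send_rows(dp=[[0,1.5,0],[0,1.5,0],[0,1.5,0],[0,1.5,0],[0,1.5,0],[0,1.5,0],[0,1.5,0],[0,1.5,0]], twist=[[0,0,0],[0,0,-0.02],[0,0,-0.02],[0,0,-0.02],[0,0,-0.02],[0,0,-0.02],[0,0,-0.02],[0,0,-0.02]], jaw=1)

```text
clock: 18.95
position: [510.7, -10.3, 81.3]
ee_rot: [-3.141, -0.0, 0.003]
force: [0.7, -0.3, 0.0]
opening: 85.5
```

>>> send_rows(dp=[[0,0,-10],[0,0,-30],[0,0,-55],[0,0,-75],[0,0,-85],[0,0,-90],[0,0,-90]], twist=[[0,0,0],[0,0,0],[0,0,0],[0,0,0],[0,0,0],[0,0,0],[0,0,0]])

```text
clock: 19.65
position: [510.8, -10.4, 171.5]
ee_rot: [-3.141, -0.0, 0.003]
force: [-0.3, -0.2, 0.1]
opening: 85.7
```

>>> send_rows(dp=[[0,0,0],[0,0,0],[0,0,0],[0,0,0],[0,0,0],[0,0,0],[0,0,0],[0,0,0],[0,0,0],[0,0,0]], twist=[[0,0,-0.08],[0,0,-0.22],[0,0,-0.36],[0,0,-0.5],[0,0,-0.64],[0,0,-0.78],[0,0,-0.92],[0,0,-1.06],[0,0,-1.2],[0,0,-1.34]])

```text
clock: 20.65
position: [510.2, -10.4, 170.0]
ee_rot: [-3.14, -0.0, 1.349]
force: [-0.0, 0.6, -0.3]
opening: 85.3
```

>>> send_rows(dp=[[0,0,0],[0,0,0],[0,0,0],[0,0,0]], twist=[[0,0,-0.12],[0,0,-0.2],[0,0,-0.21],[0,0,-0.21]])

```text
clock: 21.05
position: [510.3, -10.4, 170.5]
ee_rot: [-3.14, -0.001, 1.551]
force: [-0.4, -0.1, 0.3]
opening: 85.4
```

```bash
python3 - <<'E'
from h import *
import pickle
D={n:cap(n,n+'10.png') for n in ['wrist','scene']}
pickle.dump(D,open('d10.pkl','wb'))
s=env.state();print(s['position'],s['ee_rot'],s['opening'],s['force'],s['q'])
b=D['scene']['pixels'][150:270,160:300,::-1]
cv2.imwrite('pics/c10.png',cv2.resize(b,None,fx=4,fy=4,interpolation=cv2.INTER_CUBIC))
E
```

```text
[510.47629881 -10.39782339 170.81792977] [-3.14086266e+00 -7.60805482e-04  1.55138902e+00] 85.42350517612653 [ 0.46956278 -0.69152889  0.61374749] [-2.07901571e-02 -2.08764454e-02 -5.16708455e-02  1.54073297e+00
  7.59795076e-04  1.56941292e+00]
```

View pics/wrist10.png

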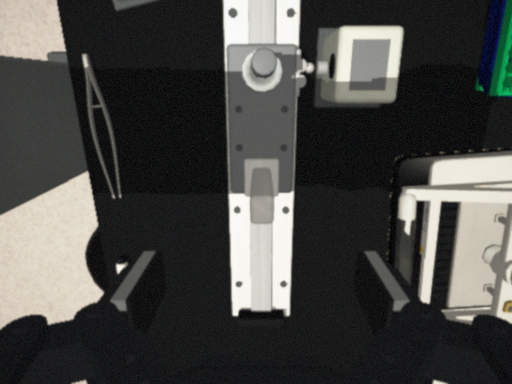

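View pics/c10.png

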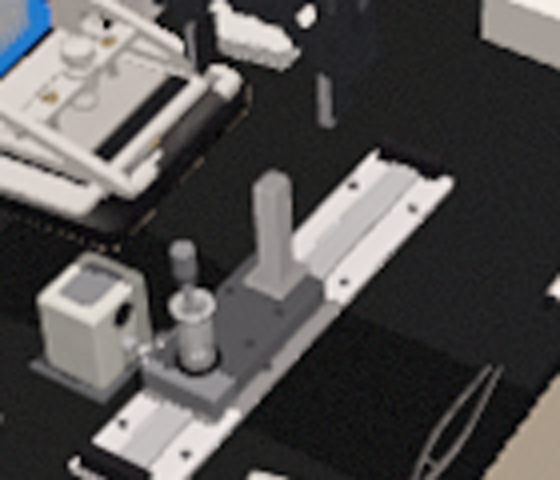

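```bash
python3 - <<'E'
from h import *
import pickle
c=pickle.load(open('d10.pkl','rb'))['wrist']
b=c['pixels'][30:110,240:340,::-1];cv2.imwrite('pics/w10z.png',cv2.resize(b,None,fx=7,fy=7,interpolation=cv2.INTER_CUBIC))
b=c['pixels'][150:240,225:305,::-1];cv2.imwrite('pics/w10p.png',cv2.resize(b,None,fx=5,fy=5,interpolation=cv2.INTER_CUBIC))
E
```

```text
(no output)
```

View pics/w10z.png

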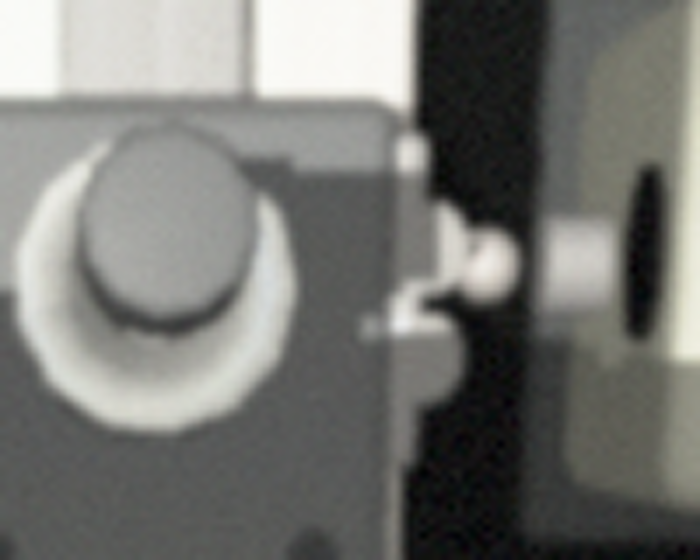

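View pics/w10p.png

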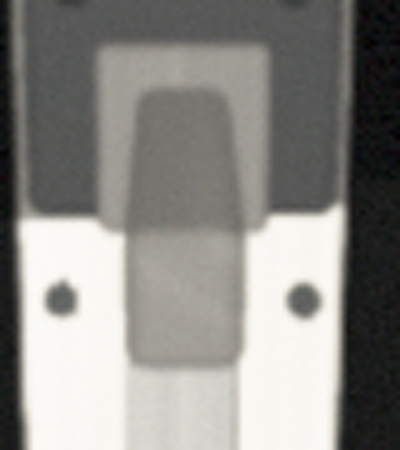

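```bash
python3 - <<'E'
from h import *
import pickle
c=pickle.load(open('d10.pkl','rb'))['wrist']
print('post',onz(c,262,209.6,116));print('ball',onz(c,240+488/7,30+264/7,26))
for z in (25,31): print('lobes',z,[onz(c,240+445/7,30+v/7,z) for v in (200,408)])
print('vial',onz(c,240+157/7,30+298/7,82))
E
```

```text
post [510.98387538  -7.61026463 116.        ]
ball [551.84188278  80.48248123  26.        ]
lobes 25 [array([546.80792678,  87.58356008,  25.        ]), array([547.32301563,  64.53363125,  25.        ])]
lobes 31 [array([546.0601249 ,  87.18702647,  31.        ]), array([546.56444177,  64.6191373 ,  31.        ])]
vial [512.82680704  75.74317793  82.        ]
```

The ball (y 80.5) sits just past the first lobe, and the notch middle is at y≈75.5, so about 4.5–5 mm remain. I'll re-grip across x.

>>> send_rows(dp=[[1,1,20],[1,1,45],[1,1,68],[1,1,82],[1,1,89],[1,1,89],[1,1,89]], twist=[[0,0,0],[0,0,0],[0,0,0],[0,0,0],[0,0,0],[0,0,0],[0,0,0]])

```text
clock: 21.85
position: [512.1, -9.3, 83.2]
ee_rot: [3.14, -0.001, 1.553]
force: [-0.1, 0.8, 0.3]
opening: 85.1
```

>>> send_rows(dp=[[0,0,0],[0,0,0],[0,0,0],[0,0,0],[0,0,0],[0,0,0],[0,0,0],[0,0,0],[0,0,0]], twist=[[0,0,0],[0,0,0],[0,0,0],[0,0,0],[0,0,0],[0,0,0],[0,0,0],[0,0,0],[0,0,0]], jaw=-1, force=70)

```text
clock: 22.75
position: [511.7, -9.4, 82.5]
ee_rot: [3.141, -0.001, 1.553]
force: [-1.9, -0.4, 5.8]
opening: 15.5
```

```bash
python3 - <<'E'
from h import *
import pickle
c=cap('wrist','w11.png')
b=c['pixels'][0:200,180:400,::-1];cv2.imwrite('pics/w11z.png',cv2.resize(b,None,fx=3,fy=3,interpolation=cv2.INTER_CUBIC))
s=env.state();print(s['position'],s['ee_rot'],s['opening'],s['force'],s['q'])
E
```

```text
[511.73025147  -9.37722524  82.55019304] [ 3.14130108e+00 -7.01272289e-04  1.55321262e+00] 15.148361850541894 [-2.0941426   0.15827566  5.16284012] [-1.87131767e-02 -9.20665456e-03 -2.10259508e-01  1.36945269e+00
  7.01601135e-04  1.56966706e+00]
```

View pics/w11.png

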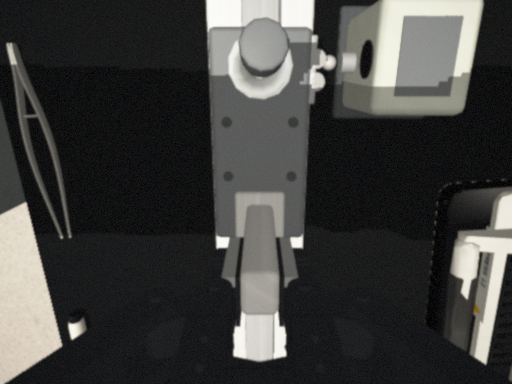

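Gripped (15 mm opening). The ball (329,62) and lobes (~317,57 and 318,80) are now seen from above. I'll creep with tool +x.

>>> send_rows(dp=[[1,0,0],[1,0,0]], twist=[[0,0,0],[0,0,0]])

```text
clock: 23.0
position: [511.7, -8.5, 82.6]
ee_rot: [3.141, -0.0, 1.553]
force: [-2.3, -2.1, 6.9]
opening: 15.2
```

>>> send_rows(dp=[[1,0,0],[1,0,0]], twist=[[0,0,0],[0,0,0]])

```text
clock: 23.2
position: [511.8, -7.3, 82.5]
ee_rot: [3.141, -0.001, 1.553]
force: [-2.3, 0.2, 5.7]
opening: 15.2
```

>>> send_rows(dp=[[1,0,0],[1,0,0]], twist=[[0,0,0],[0,0,0]])

```text
clock: 23.4
position: [511.8, -6.2, 82.6]
ee_rot: [3.141, -0.001, 1.553]
force: [-2.0, 1.2, 5.7]
opening: 14.7
```

>>> send_rows(dp=[[1,0,0],[1,0,0]], twist=[[0,0,0],[0,0,0]])

```text
clock: 23.6
position: [511.8, -5.3, 82.5]
ee_rot: [3.141, -0.001, 1.553]
force: [-1.3, 0.5, 5.0]
opening: 15.2
```

```bash
python3 - <<'E'
from h import *
import pickle
c=cap('wrist','w12.png')
b=c['pixels'][10:130,200:360,::-1];cv2.imwrite('pics/w12z.png',cv2.resize(b,None,fx=5,fy=5,interpolation=cv2.INTER_CUBIC))
s=env.state();print(s['position'],s['ee_rot'],s['opening'],s['force'],s['q'])
E
```

```text
[511.81137064  -5.33330819  82.53698095] [ 3.14130461e+00 -7.87276644e-04  1.55316187e+00] 14.987984732458756 [-1.42208292  0.03038875  6.19236923] [-1.08573503e-02 -9.15034437e-03 -2.10229281e-01  1.36942402e+00
  7.85306460e-04  1.57757366e+00]
```

View pics/w12z.png

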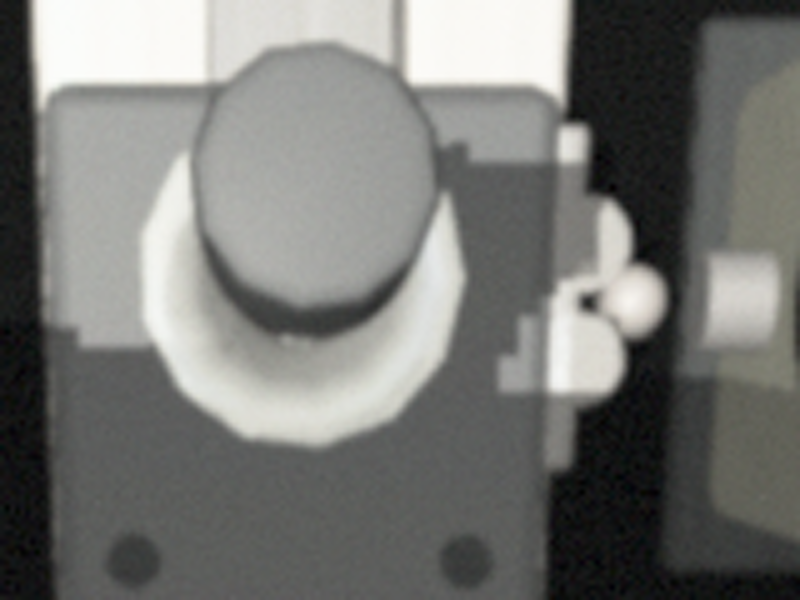

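The ball (633,301) is centred between the lobes (240 and 355, mid ~299). The force flipped to a pull-in and then dropped to zero. I'll do a small nudge to confirm the detent on both sides.

>>> send_rows(dp=[[0.5,0,0],[0.8,0,0],[0.8,0,0]], twist=[[0,0,0],[0,0,0],[0,0,0]])

```text
clock: 23.95
position: [511.8, -4.6, 82.5]
ee_rot: [3.141, -0.001, 1.553]
force: [-1.3, -1.5, 4.8]
opening: 15.2
```

```bash
python3 - <<'E'
from h import *
F=[]
for i in range(4):
    c=cap('wrist'); F.append(env.state()['force'])
print(np.round(F,1),env.state()['position'])
E
```

```text
[[-1.6 -1.4  5.6]
 [-2.6 -1.5  4.5]
 [-1.3 -1.5  4.7]
 [-1.9  0.2  5.2]] [511.82543756  -4.66778449  82.54515904]
```

>>> send_rows(dp=[[0.5,0,0],[0.8,0,0],[0.8,0,0]], twist=[[0,0,0],[0,0,0],[0,0,0]])

```text
clock: 24.45
position: [511.8, -4.2, 82.5]
ee_rot: [3.141, 0.0, 1.553]
force: [-2.1, -2.9, 5.5]
opening: 15.1
```

```bash
python3 - <<'E'
from h import *
F=[]
for i in range(5):
    c=cap('wrist','w13.png'); F.append(env.state()['force'])
print(np.mean(F,0),env.state()['position'])
b=c['pixels'][10:130,200:360,::-1];cv2.imwrite('pics/w13z.png',cv2.resize(b,None,fx=5,fy=5,interpolation=cv2.INTER_CUBIC))
E
```

```text
[-2.06986241 -2.90859292  5.95617755] [511.83635706  -4.17835456  82.55584768]
```

View pics/w13z.png

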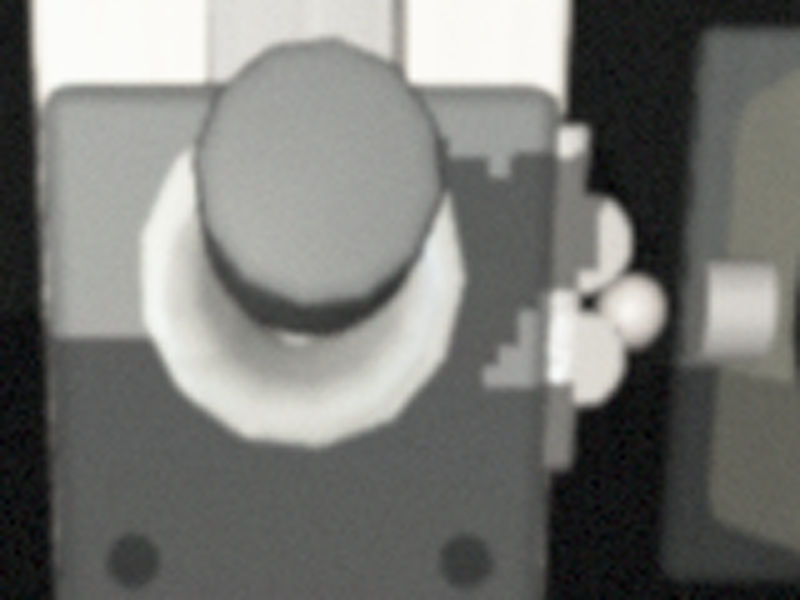

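Resistance is rising (−2.9 N, slightly past centre). The force data put the centre at y≈−4.7, so I'll ease back there.

>>> send_rows(dp=[[-0.5,0,0],[-1,0,0],[-1,0,0],[-1,0,0]], twist=[[0,0,0],[0,0,0],[0,0,0],[0,0,0]])

```text
clock: 25.1
position: [511.8, -4.7, 82.5]
ee_rot: [3.141, -0.001, 1.553]
force: [-2.0, 0.2, 5.5]
opening: 15.2
```

```bash
python3 - <<'E'
from h import *
F=[]
for i in range(5):
    c=cap('wrist','w14.png'); F.append(env.state()['force'])
s=env.state();print(np.mean(F,0),s['position'],s['opening'],s['wrist_torque'])
t=cap('scene','s14.png')
a=c['pixels'][10:130,200:360,::-1];b=t['pixels'][150:270,140:300,::-1]
cv2.imwrite('pics/f14.png',np.hstack([cv2.resize(x,(400,300),interpolation=cv2.INTER_CUBIC) for x in (a,b)]))
E
```

```text
[-1.85476474  0.82661253  4.84084851] [511.83079696  -4.63787927  82.54078158] 15.046357491585855 [ 0.07854357  0.44776491 -0.10764202]
```

View pics/f14.png

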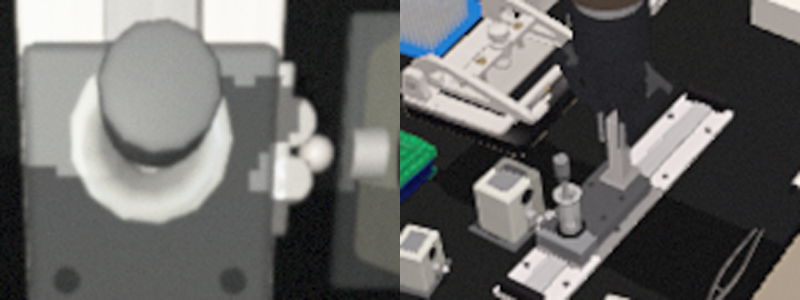

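View pics/s14.png

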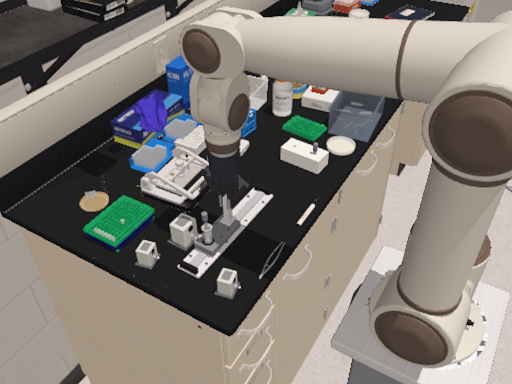

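The ball is in the notch (crop 316,152, between the two lobes) and the along-rail force is below 1 N. The rod is in the vial, the short rod, marker and forceps haven't moved, and the post is gripped. I'm handing in.

```bash
python3 - <<'E'
from h import *
print(env.close_job()); 
E
```

```text
the job is handed in; nothing more can be done
None
```

The long rod is in the vial, and the carriage is in the reader's notch with the fingers still gripping the post at 70 N. I handed the job in at about 25.5 s of the 58 s allowed.

- **Rod:** I took the long rod out of the stand's far hole and pushed it into the vial. It met the floor at the expected height, with the force rising to about 9.5 N, and then I let go. The last pictures show it still standing in the vial.
- **Re-grip:** On the first slide, joint 6 reached the end of its range (3.1407, listed limit 3.14) about 5 mm short of the notch. I let go, turned the tool a quarter turn and pinched the post again across its 16 mm width. If the limit is taken as exactly 3.14, joint 6 read slightly over it.
- **Notch:** The push force rose to about 10 N on the first lobe, reversed as the carriage was pulled in, then fell to zero. A small nudge past centre met resistance (−2.9 N), so I eased back to the middle.
- **Last checks:** The ball sits between the two lobes and the force along the rail is below 1 N. The post measures 15 mm between the fingers, and the short rod, marker and forceps look undisturbed. The camera, force and first-lobe contact estimates of the notch centre agree to about 1 mm.

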